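Take the test card off its display hook and latch it into the card rack

TASK

Take the green test card with the orange handle off its hook on the blue stand, easing its hole up and over the hook's upturned tip without forcing it or letting it fall. Then slide it down into the free slot of the tilted card rack, between its neighbours, and press it fully home so that the slot's white spring latch clicks into the notch in its edge, and let go; leave the other hanging card, the neighbouring cards and the things on the bench alone.

Things in the scene. Friction and masses are not known exactly. Their poses are not given: they have to be found in the camera images.
- test_card: The card to be moved: green circuit board 3 mm thick with an orange handle on top, 60 to 130 g, the same both ways round. Origin: centre of its bottom (foot) edge; z up to the handle, x across the thickness, y along the width. Board 80 mm wide from z = 10 to 92 mm, below that a tongue 60 mm wide. In each side edge a latch notch 6 mm deep, z 44 to 60 mm.
- card_hole (a point): Centre of the test card's hanging hole, 78 mm above its foot; the hole goes through the board along the card's x and is 14 mm wide (y) and 14 mm high (z).
- card_grip (a point): A good place to grip the test card, 111 mm above its foot, on the orange handle (10 mm thick along x, 50 mm wide along y, from 90 to 126 mm above the foot). Grip across the thickness, fingertips not below the handle: the hook passes 5 mm below it, the rack's neighbours stand just below it.
- other_card: A second card of the same shape and size, blue board and grey handle, hanging on the stand's other hook. Leave it hanging.
- hook_stand: Blue perforated display stand, fixed. Base 115 x 220 mm; origin under its middle, x towards the back, z up. Panel face at x = 54 mm, 178 mm high. Two hooks of 5 mm round steel wire at y = 55 and -55 mm, 150 mm above the bench, run level from the panel to x = -35 mm, then rise at 45 degrees to the tip. On each hangs one card by its hole, at x between -15 and 15 mm.
- tip_left (a point): End (on the wire's axis) of the upturned tip of the hook at the stand's y = +55 mm: x = -48 mm, 163 mm above the bench, so 13 mm higher than the level part of the hook.
- tip_right (a point): The same for the hook at the stand's y = -55 mm.
- rack: Grey bench card rack, fixed, base 150 x 150 mm; origin under its middle, x to its back. Five slots side by side, 25 mm apart along its y, all leaning 30 degrees: a card goes in downward and towards the rack's +x. Four slots hold ordinary cards that stand 85 mm above their seats, measured along the slot; the free slot is one of the middle three.
- slot_seat (a point): The free slot's seat, where the test card's origin comes when it is fully home, 52 mm above the bench. z points out of the slot (30 degrees from vertical, towards the robot), x along the card's width, y across its thickness. Grooves 5 mm wide guide the card's side edges (82 mm apart at their bottoms); their mouths are flared to about 14 mm and end at z = 85 mm.
- latch (a joint): White spring latch at the free slot's near edge: 0 when in, grows (rad) as it is pushed out. Its nose stands 3.5 mm into the card's path, 45 to 62 mm above the seat. The card's edge pushes it aside (about 0.08) over the last 50 mm, against roughly 5 to 10 N; it springs back to 0 into the card's notch when the card is within about 1.5 mm of home.
- slot_taken1: A rack slot with an ordinary green card (white top edge) in it, fixed; origin on the bench, under its seat.
- slot_taken2: A rack slot with an ordinary blue card (grey top edge) in it, fixed; origin on the bench, under its seat.
- cutters: Red-handled side cutters lying on the bench, 129 x 75 x 12 mm, origin under the middle. Bystander.
- wick: Small turquoise reel, 42 mm across, 12 mm high, on the bench, origin under the middle. Bystander.
- tester: Black pocket tester, 100 x 62 x 25 mm, on the bench, origin under the middle. Bystander.
Not all that is in view belongs to the job. What is shaped like the test_card but yellow is not meant.

How it is judged:
By the outcome, as a careful person would: the job done as asked, in the order asked, and still so for the second after the job is handed in, with the robot touching nothing.
It also fails if it takes over 51 s, if anything falls off the work surface, if the arm or the gripper's body presses on something with over 40 N, if the wrist force passes 120 N, or if a joint passes its speed limit or range.

ROBOT

A 6-joint arm with a two-finger parallel gripper is mounted at the origin on a cart in front of the work surface, level with it; the furniture and walls round the work are solid. World frame = base frame: x ahead of the robot, y to its left, z up, the work surface at z = 0. Lengths are in m, angles in rad, forces in N, time in s.
With the tool pointing down it reaches from about 0.375 to 0.9 m from the base axis. Payload 3.1 kg.
Tool frame: the origin (TCP) lies between the finger pads; the fingertips stand 19 mm ahead of it and the grasp point (between the pads) is the TCP; z points along the fingers, y is the line along which they close (so a half turn about z gives the same grasp; the last joint's range is limited). The gripper opens to 87 mm and grips with 3 to 60 N. Pads are 19 mm wide; open, the fingers measure 117 mm over their backs; the gripper's body (75 mm by 190 mm) begins 51 mm behind the grasp point.
Start: joints at [-1.488, 0.527, 1.433, -0, 1.181, -0.178], TCP at [0.161, -0.604, 0.242] pointing down, gripper open.
Joint ranges: [-3.08, 3.08], [-0.75, 2.2], [0.22, 2.44], [-1.43, 4.57], [0, 2.65], [-2.85, 2.85]. Speed limits (rad/s): [2.79, 2.79, 3.14, 3.14, 3.14, 3.14].

INTERFACE

Orientations are given as a unit quaternion [x, y, z, w].
In Python, from rig import robot, camera, camera_info, hand_in gives the robot as it stands.
- The arm moves only by the shell command python3 -m handwheel 'ROWS' [FORCE]. ROWS is a JSON object of lists of equal length, an entry for each row: "hand": the opening, from 0 (shut) to 1 (fully open); "translation": the shift along the world's x, y, z in mm, a list of three; "turn": the turn, a rotation vector about the world's x, y, z in rad, a list of three. In form: {"hand": [hand, ...], "translation": [[tx, ty, tz], ...], "turn": [[ax, ay, az], ...]}. A call has 1 to 12 rows; each row is the pose to reach, as a shift and turn from the pose commanded when the call began; what a row does not reach only later rows make up. A row lasts 1/12 s, in which the tool goes at most 41.7 mm and 7.16 degrees, less where a joint would pass 70% of its speed; a pose out of reach is approached as far as the arm can. A call with a gripper value outside its range is refused whole. The fingers move at their own pace and stop on an object; FORCE is the grip in N (left out, the last holds). Time passes only in rows, so rows that repeat a pose let the fingers close. It gives the time, the measured TCP pose, the force, the opening and the grip force at its end, in the units of the state.
- robot.get_obs(): the state, without advancing time (a new reading comes with each control period).
- camera(name): name is "side" or "top"; returns (picture, depth): 400x640x3 uint8, red, green, blue; 400x640 float32, m along the optical axis (not along the pixel's ray), 0 where there is no reading.
- camera_info(name): a dict with "vertical_fov" (degrees; the focal length in pixels is half the picture's height over the tangent of half this angle, whatever the lens; pixels are square), "cx", "cy" (the principal point, pixels), "k1" (the pictures are not rectified: a ray, as slopes to the right and down, at radius r is drawn at 1 + k1 r^2 times it, then the intrinsics apply), "world_from_camera" (4x4, takes a point from camera to world coordinates). Camera axes: x right, y down, z forward; pixel columns grow to the right and rows downward; lengths in m; the calibration is good to about 2 mm. A picture is of the moment at which its call begins. camera_info takes no time and is no camera call.
- hand_in(): hands the job in; it is judged then, once.
The state is a dict: "time": time; "q": joint angles; "joint_velocities": joint speeds; "joint_torque": joint torques, N m; "position": TCP position; "tool_rot": TCP orientation; "ft_force": force on the tool from outside, world axes, zero at the start; "moment": the same for the moment, N m; "grip_width": finger opening in m; "grip_force": force on a finger pad.
Only numpy, scipy, OpenCV 4.12 (cv2) and the standard library are available. Lean on these libraries where they do the work, as an engineer would, in place of code of your own. Each camera call takes 0.05 s, during which the arm holds its last target. There are 200 camera calls.

## Working session

There is one attempt and no reset: what is moved stays moved. The work goes in short steps, Python scripts to look and compute and a shell command to move; the robot and the scene stay as the last step left them, time stands still between calls to the robot, and variables do not carry over. Pictures are saved under pics/ and viewed, at most 10 in all, crops included, and the job is handed in when it is done.

```bash
mkdir -p pics; ls; cat > h.py <<'E'
import numpy as np, cv2
from rig import robot, camera, camera_info, hand_in
def pts(name, depth):
    i=camera_info(name); H,W=depth.shape
    f=H/2/np.tan(np.radians(i["vertical_fov"])/2)
    u,v=np.meshgrid(np.arange(W),np.arange(H))
    K=np.array([[f,0,i["cx"]],[0,f,i["cy"]],[0,0,1.]])
    p=cv2.undistortPoints(np.stack([u,v],-1).reshape(-1,1,2).astype(np.float64),K,np.array([i["k1"],0,0,0.])).reshape(H,W,2)
    c=np.dstack([p*depth[...,None],depth])
    T=np.array(i["world_from_camera"])
    w=c@T[:3,:3].T+T[:3,3]; w[depth==0]=np.nan
    return w
E
python3 - <<'E'
from h import *
for n in("side","top"):
    im,d=camera(n); cv2.imwrite(f"pics/{n}0.png",im[...,::-1]); np.savez(f"{n}0.npz",im=im,d=d)
    i=camera_info(n); print(i["vertical_fov"],i["k1"],np.round(i["world_from_camera"],3).tolist(),(d==0).mean())
o=robot.get_obs();print(o)
E
```

```text
pics
42.97274658784023 -0.101797393866201 [[0.451, -0.593, 0.667, -0.682], [-0.893, -0.304, 0.333, -0.596], [0.006, -0.745, -0.667, 1.264], [0.0, 0.0, 0.0, 1.0]] 0.0040625
56.66639663602852 0.011303608638035928 [[-0.005, -0.996, 0.089, 0.318], [-1.0, 0.004, -0.02, -0.036], [0.02, -0.089, -0.996, 1.178], [0.0, 0.0, 0.0, 1.0]] 0.003953125
{'time': 0.1, 'q': array([-1.48847804e+00,  5.28350081e-01,  1.43378761e+00, -9.02099317e-06,
        1.18140952e+00, -1.78451556e-01]), 'joint_velocities': array([-0.00033241, -0.00252214, -0.00308967, -0.00038609,  0.00108798,
        0.00134831]), 'joint_torque': array([-7.91963384e-05, -4.40986383e+01, -1.77150965e+01,  6.33867527e-02,
        5.34392218e-02, -4.84317218e-05]), 'position': array([ 0.16114281, -0.60321462,  0.24067939]), 'tool_rot': array([ 9.91511225e-01,  1.30017444e-01,  4.27900322e-05, -9.76349875e-04]), 'ft_force': array([ 0.4891374 , -0.60593504,  0.49457962]), 'moment': array([ 0.01621734,  0.00120339, -0.04022929]), 'grip_force': 0.0, 'grip_width': 0.08710913879293207}
```

View pics/side0.png

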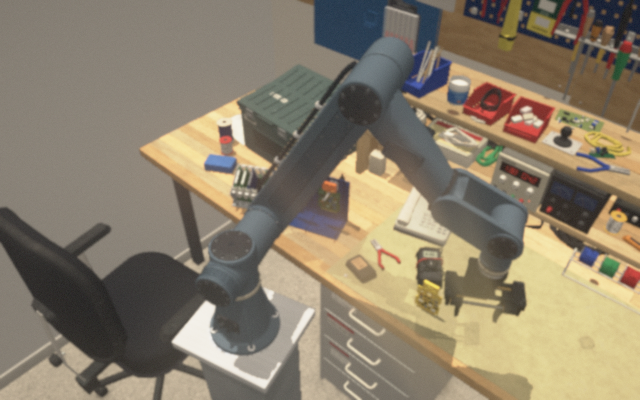

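View pics/top0.png

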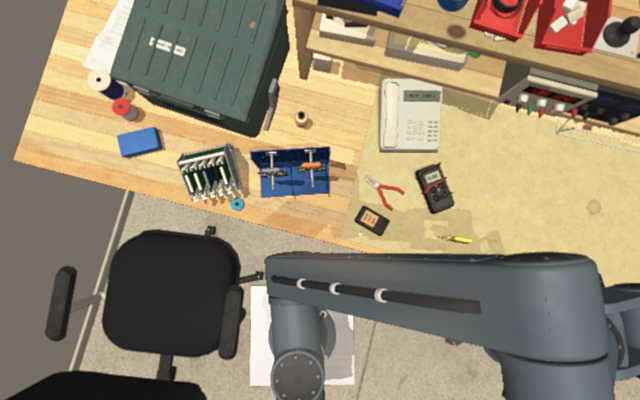

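The top view shows the stand around (290,172), with the orange handle at (312,166) and the grey one at (270,170). The rack is around (210,172), with the wick at (237,203) right beside it.

```bash
python3 - <<'E'
from h import *
z=np.load("top0.npz"); im=z["im"]; w=pts("top",z["d"])
c=im[130:220,165:345]; cv2.imwrite("pics/crop0.png",cv2.resize(c,None,fx=4.4,fy=4.4,interpolation=cv2.INTER_CUBIC)[...,::-1])
z2=np.load("side0.npz");c=z2["im"][160:245,215:365]; cv2.imwrite("pics/crop1.png",cv2.resize(c,None,fx=5,fy=5,interpolation=cv2.INTER_CUBIC)[...,::-1])
hsv=cv2.cvtColor(im,cv2.COLOR_RGB2HSV); h,s,v=cv2.split(hsv)
roi=np.zeros(h.shape,bool); roi[130:220,165:345]=1
def rep(n,m):
    p=w[m&roi]; p=p[~np.isnan(p[:,0])]; vv,uu=np.nonzero(m&roi)
    print(n,len(p),"px",uu.mean().round(1),vv.mean().round(1),uu.min(),uu.max(),vv.min(),vv.max(),"med",np.median(p,0).round(4),"lo",np.percentile(p,3,0).round(4),"hi",np.percentile(p,97,0).round(4))
    return uu,vv
uv=np.arange(640)[None,:]
o=(h<15)&(s>150)&(v>120)&(w[...,2]>.15); uu,vv=rep("orange",o)
print(cv2.minAreaRect(np.stack([uu,vv],-1).astype(np.float32)))
b=(h>105)&(h<125)&(s>150)&(uv>245)
rep("standblue",b)
bp=b&(w[...,2]>.165)&(w[...,2]<.19)&roi; uu,vv=rep("paneltop",bp)
p=w[bp]; l=cv2.fitLine(p[:,:2].astype(np.float32),cv2.DIST_HUBER,0,.01,.01).ravel(); print("panel line",l, p[p[:,1].argmin()],p[p[:,1].argmax()])
bb=b&(w[...,2]<.02)&roi; rep("base",bb)
print("base rect",cv2.minAreaRect(w[bb][:,:2].astype(np.float32)))
g=(w[...,2]>.05)&(uv<245)&roi; rep("rack cards",g)
print("z hist rack", np.histogram(w[g][:,2],bins=12))
E
```

```text
orange 79 px 311.2 164.9 302 320 162 167 med [ 0.4936 -0.0309  0.1914] lo [ 0.4904 -0.0525  0.1706] hi [ 0.5023 -0.0091  0.1954]
((311.0, 164.5), (18.0, 5.0), 0.0)
standblue 1625 px 296.7 168.5 251 328 148 195 med [0.5267 0.0149 0.0069] lo [ 0.4402 -0.0782  0.0013] hi [0.5459 0.1311 0.1625]
paneltop 37 px 286.6 150.1 251 323 148 152 med [0.5395 0.0327 0.1703] lo [ 0.5331 -0.0612  0.166 ] hi [0.5456 0.1308 0.1764]
panel line [ 0.06342748 -0.99798644  0.5392785   0.03531507] [ 0.54542222 -0.06411885  0.16836212] [0.53253688 0.13275095 0.17692779]
base 1009 px 300.6 176.4 259 328 159 195 med [0.4851 0.0055 0.0047] lo [ 0.4373 -0.0805  0.0007] hi [0.5422 0.1201 0.0119]
base rect ((0.4878165125846863, 0.02458525449037552), (0.10694225132465363, 0.2145015299320221), 3.540173292160034)
rack cards 2259 px 207.3 170.2 176 244 130 201 med [0.4964 0.2752 0.0947] lo [0.4221 0.1977 0.055 ] hi [0.5756 0.3463 0.1426]
z hist rack (array([135, 294, 278, 169, 209, 216, 215, 155, 172, 256, 102,  58]), array([0.05012265, 0.05861687, 0.06711108, 0.0756053 , 0.08409952,
       0.09259373, 0.10108795, 0.10958217, 0.11807638, 0.1265706 ,
       0.13506482, 0.14355903, 0.15205325]))
```

View pics/crop0.png

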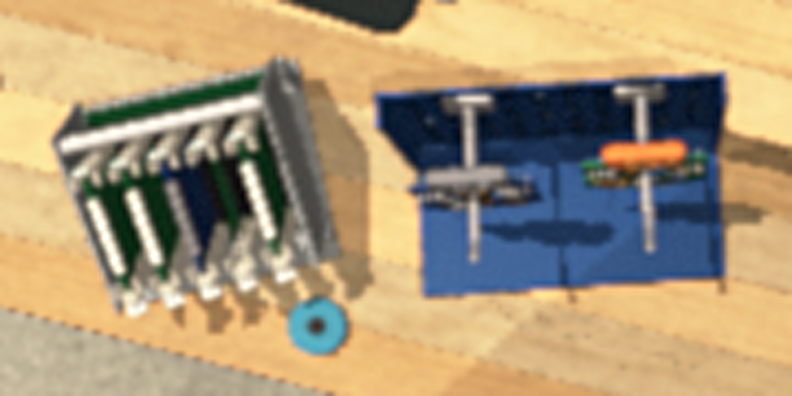

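View pics/crop1.png

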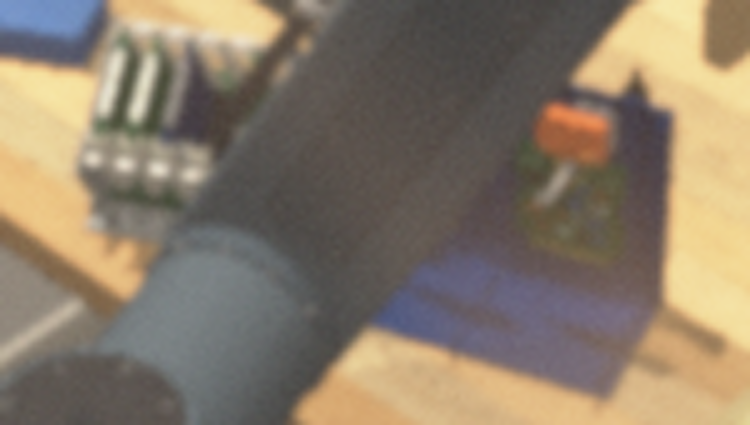

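The crop shows five slots. From the left they hold green, green, blue, nothing and green, so the free slot is the fourth (rack y = -25 mm). The hook tips are at about (313,187) and (273,189) in full-image pixels. Next I'll cast rays for the tips, the rack bar, the neighbours' top edges and the latches.

```bash
cat >> h.py <<'E'
def ray(name,u,v,z):
    i=camera_info(name); f=200/np.tan(np.radians(i["vertical_fov"])/2)
    K=np.array([[f,0,i["cx"]],[0,f,i["cy"]],[0,0,1.]])
    p=cv2.undistortPoints(np.array([[[u,v]]],float),K,np.array([i["k1"],0,0,0.])).ravel()
    T=np.array(i["world_from_camera"]); d=T[:3,:3]@[p[0],p[1],1]; c=T[:3,3]
    return c+d*(z-c[2])/d[2]
E
python3 - <<'E'
from h import *
z=np.load("top0.npz"); im=z["im"]; w=pts("top",z["d"])
C=lambda x,y:(165+(x+.5)/4.4-.5,130+(y+.5)/4.4-.5)
R=lambda n,x,y,h:print(n,ray("top",*C(x,y),h).round(4))
R("tipR",650,252,.163);R("tipL",475,262,.163)
R("hookR root",640,98,.15);R("hookL root",471,104,.15)
R("paneltop L",377,97,.178);R("paneltop R",725,77,.178)
R("base fl",425,296,.004);R("base fr",722,276,.004)
R("orange L",600,155,.193);R("orange R",688,155,.193)
R("latch3",208,287,.1);R("latch4",247,277,.1);R("latch5",285,267,.1)
# neighbours' top edges: bright low-sat px with depth
hsv=cv2.cvtColor(im,cv2.COLOR_RGB2HSV)
m=((hsv[...,1]<70)&(hsv[...,2]>130)).astype(np.uint8); m[:165]=0;m[:,:180]=0;m[195:]=0;m[:,235:]=0
n,l,st,ce=cv2.connectedComponentsWithStats(m)
for k in range(1,n):
    if st[k,4]>12:
        p=w[l==k]; a=p[p[:,0].argmin()];b=p[p[:,0].argmax()]
        print(st[k],ce[k].round(1),a.round(4),b.round(4),np.median(p,0).round(4), ray("top",*ce[k],.1256).round(4))
E
```

```text
tipR [ 0.4378 -0.0342  0.163 ]
tipL [0.4319 0.075  0.163 ]
hookR root [ 0.5385 -0.0282  0.15  ]
hookL root [0.5347 0.0796 0.15  ]
paneltop L [0.5333 0.1345 0.178 ]
paneltop R [ 0.5457 -0.0814  0.178 ]
base fl [0.4253 0.1282 0.004 ]
base fr [ 0.439  -0.0859  0.004 ]
orange L [ 0.494 -0.004  0.193]
orange R [ 0.4939 -0.0577  0.193 ]
latch3 [0.4229 0.2573 0.1   ]
latch4 [0.4295 0.2319 0.1   ]
latch5 [0.436  0.2071 0.1   ]
[180 165   9  10  42] [183.9 168.9] [0.4819 0.3426 0.1144] [0.5083 0.3238 0.1131] [0.4914 0.3289 0.1309] [0.4949 0.3309 0.1256]
[190 165   7   6  28] [192.8 167.2] [0.4885 0.3073 0.1446] [0.5132 0.3299 0.0684] [0.4966 0.3007 0.1422] [0.4998 0.306  0.1256]
[198 165   8   4  18] [201.2 166.1] [0.4942 0.2826 0.1441] [0.5139 0.305  0.0816] [0.5012 0.279  0.1422] [0.503  0.2823 0.1256]
[195 167  40  28 274] [220.2 186.4] [nan nan nan] [nan nan nan] [nan nan nan] [0.4446 0.2273 0.1256]
[229 167   5  14  18] [231.1 174.7] [0.4681 0.2001 0.0859] [0.5023 0.2063 0.1132] [0.4806 0.2049 0.0972] [0.478  0.1971 0.1256]
[194 173   8  18  62] [197.4 181.7] [0.4359 0.2885 0.1111] [0.4845 0.3236 0.058 ] [0.4597 0.2929 0.1218] [0.4581 0.292  0.1256]
[203 172   7  16  30] [206.1 180.1] [0.444  0.2618 0.1153] [0.4839 0.2703 0.138 ] [0.4617 0.2679 0.125 ] [0.4625 0.2676 0.1256]
[184 175  10  18  63] [188.6 183.5] [0.4302 0.311  0.1115] [0.4785 0.3393 0.0988] [0.4541 0.3168 0.1222] [0.4529 0.3165 0.1256]
[182 176   7  17  17] [185. 184.] [0.4327 0.3301 0.0885] [0.4765 0.3404 0.1122] [0.4547 0.3352 0.1009] [0.4516 0.3266 0.1256]
```

```bash
python3 -m handwheel '{"hand":[0.45,0.45,0.45,0.45,0.45,0.45,0.45,0.45,0.45,0.45,0.45,0.45],"translation":[[40,60,60],[60,100,70],[80,140,70],[100,180,70],[120,215,70],[140,250,70],[160,285,70],[180,320,70],[200,350,70],[220,385,70],[240,420,70],[260,455,70]],"turn":[[0,0,0.11],[0,0,0.22],[0,0,0.33],[0,0,0.44],[0,0,0.56],[0,0,0.67],[0,0,0.78],[0,0,0.89],[0,0,1.0],[0,0,1.11],[0,0,1.22],[0,0,1.33]]}' 15
```

```text
time: 1.1
position: [0.4014, -0.1818, 0.3114]
tool_rot: [0.698, 0.716, -0.0, -0.0]
ft_force: [0.4, -1.2, 0.2]
grip_width: 0.0393
grip_force: 0.0
```

```bash
python3 -c "
from h import *
o=robot.get_obs();print(o['position'],o['tool_rot'],o['q'])
from scipy.spatial.transform import Rotation as R
print(R.from_quat(o['tool_rot']).as_matrix().round(3))"
```

```text
[ 0.40136864 -0.18183779  0.31142576] [ 6.98221095e-01  7.15882180e-01 -2.43251125e-07 -8.03168791e-05] [-6.80043210e-01  1.83895554e-01  1.77673126e+00  1.55795666e-05
  1.18112583e+00 -7.05026325e-01]
[[-0.025  1.    -0.   ]
 [ 1.     0.025  0.   ]
 [ 0.    -0.    -1.   ]]
```

```bash
python3 -m handwheel '{"hand":[0.45,0.45,0.45,0.45,0.45,0.45],"translation":[[20,35,0],[40,70,0],[60,100,-5],[73,117,-20],[73,117,-30],[73,117,-30]],"turn":[[0,0,0.02],[0,0,0.039],[0,0,0.039],[0,0,0.039],[0,0,0.039],[0,0,0.039]]}'; python3 - <<'E'
from h import *
for n in("side","top"):
    im,d=camera(n); np.savez(f"{n}1.npz",im=im,d=d)
    c=im[150:260,215:385] if n=="side" else im[120:220,165:345]
    cv2.imwrite(f"pics/{n}1.png",cv2.resize(c,None,fx=4.4,fy=4.4,interpolation=cv2.INTER_CUBIC)[...,::-1])
print(robot.get_obs()['position'])
E
```

```text
time: 1.6
position: [0.4729, -0.0649, 0.2793]
tool_rot: [0.685, 0.729, -0.001, -0.002]
ft_force: [-0.3, 0.5, -0.2]
grip_width: 0.039
grip_force: 0.0
[ 0.47355116 -0.06666341  0.28110884]
```

View pics/side1.png

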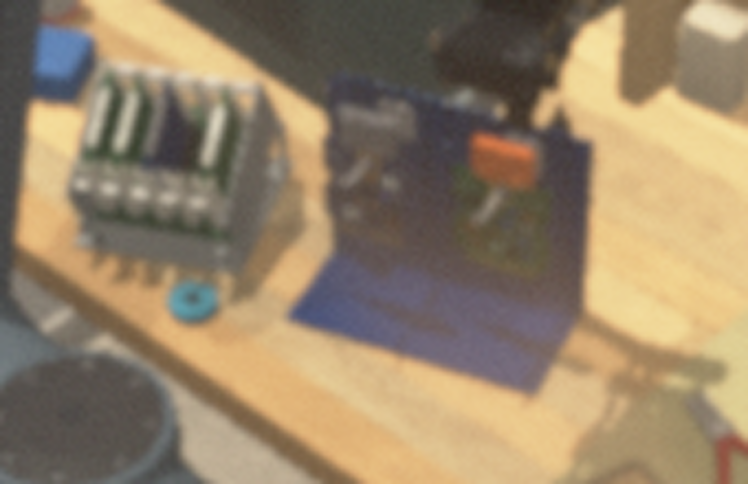

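The side view is now clear. The free slot lies between the blue card and the right-hand green card, whose white edge centre is at crop (213,135). The test card's handle is at crop (503,160).

```bash
python3 - <<'E'
from h import *
from scipy.spatial.transform import Rotation as R
z=np.load("side1.npz"); im=z["im"]; w=pts("side",z["d"])
C=lambda x,y:(215+(x+.5)/4.4-.5,150+(y+.5)/4.4-.5)
hsv=cv2.cvtColor(im,cv2.COLOR_RGB2HSV)
m=((hsv[...,1]<60)&(hsv[...,2]>150)).astype(np.uint8); 
k=np.zeros_like(m); k[168:190,234:270]=1; m*=k
n,l,st,ce=cv2.connectedComponentsWithStats(m)
for k in range(1,n):
    if st[k,4]>8: print(st[k],ce[k].round(1),np.nanmedian(w[l==k],0).round(4),ray("side",*ce[k],.1256).round(4))
R2=lambda n,x,y,h:print(n,ray("side",*C(x,y),h).round(4))
R2("c1",100,120,.1256);R2("c2",126,122,.1256);R2("c3",158,127,.1256);R2("c5",213,136,.1256)
R2("c5 top",219,106,.1456);R2("c5 bot",207,165,.1056)
R2("tipR",477,221,.163);R2("tipL",342,186,.163)
o=(hsv[...,0]<12)&(hsv[...,1]>140)&(hsv[...,2]>120);o[:175]=0;o[200:]=0;o[:,:315]=0;o[:,345:]=0
vv,uu=np.nonzero(o);p=w[o];print("orange",len(p),np.nanmedian(p,0).round(4),np.nanpercentile(p,5,0).round(4),np.nanpercentile(p,95,0).round(4),ray("side",uu.mean(),vv.mean(),.176))
r=robot.get_obs();print(r['position'],r['q'],np.degrees(np.arctan2(*R.from_quat(r['tool_rot']).as_matrix()[[1,0],1])))
# card5 in first top view: white px
z=np.load("top1.npz"); im=z["im"]; hsv=cv2.cvtColor(im,cv2.COLOR_RGB2HSV); w=pts("top",z["d"])
m=((hsv[...,1]<90)&(hsv[...,2]>185)&(w[...,2]>.09)); k=np.zeros_like(m);k[164:186,217:231]=1;m&=k
vv,uu=np.nonzero(m);print("c5 top",len(uu),uu.min(),uu.max(),vv.min(),vv.max(),ray("top",uu.mean(),vv.mean(),.1256),np.nanmedian(w[m],0))
E
```

```text
[248 168  22   4  40] [260.  168.8] [0.5122 0.2543 0.1407] [0.5286 0.2653 0.1256]
[234 170   6  13  46] [236.3 175.5] [0.4685 0.3294 0.1166] [0.4566 0.321  0.1256]
[241 171   5  13  32] [243.2 177.2] [0.4714 0.297  0.1187] [0.4597 0.2935 0.1256]
[261 173   5  14  39] [263.1 179.4] [0.4827 0.222  0.1228] [0.4813 0.2229 0.1256]
c1 [0.4515 0.313  0.1256]
c2 [0.4589 0.2926 0.1256]
c3 [0.4654 0.2658 0.1256]
c5 [0.4759 0.2198 0.1256]
c5 top [0.4904 0.2215 0.1456]
c5 bot [0.4623 0.2188 0.1056]
tipR [ 0.442  -0.0359  0.163 ]
tipL [0.4312 0.0737 0.163 ]
orange 100 [ 0.4919 -0.0294  0.1838] [ 0.4871 -0.0513  0.1583] [ 0.5394 -0.0071  0.1942] [ 0.50188795 -0.02658711  0.176     ]
[ 0.47355116 -0.06666341  0.28110884] [-3.73954694e-01  2.78378444e-01  1.73871517e+00 -2.63803997e-04
  1.12620668e+00 -4.33320566e-01] 3.407949969895686
c5 top 37 220 226 167 183 [0.47703137 0.21993222 0.1256    ] [0.47684344 0.21965839 0.12625174]
```

```bash
python3 -m handwheel '{"hand":[0.45,0.45,0.45,0.45,0.45,0.45,0.45,0.45,0.45],"translation":[[11,18,0],[20.5,35.6,0],[20.5,35.6,-20],[20.5,35.6,-45],[20.5,35.6,-70],[20.5,35.6,-90],[20.5,35.6,-101],[20.5,35.6,-101],[20.5,35.6,-101]],"turn":[[0,0,0],[0,0,0],[0,0,0],[0,0,0],[0,0,0],[0,0,0],[0,0,0],[0,0,0],[0,0,0]]}'; python3 - <<'E'
from h import *
im,d=camera("side"); np.savez("side2.npz",im=im,d=d)
c=im[160:240,290:390]
cv2.imwrite("pics/side2.png",cv2.resize(c,None,fx=7,fy=7,interpolation=cv2.INTER_CUBIC)[...,::-1])
print(robot.get_obs()['position'])
E
```

```text
time: 2.45
position: [0.4946, -0.0322, 0.1808]
tool_rot: [0.687, 0.727, -0.0, -0.0]
ft_force: [0.1, -0.0, 0.6]
grip_width: 0.0393
grip_force: 0.0
[ 0.49515858 -0.03220924  0.18144354]
```

View pics/side2.png

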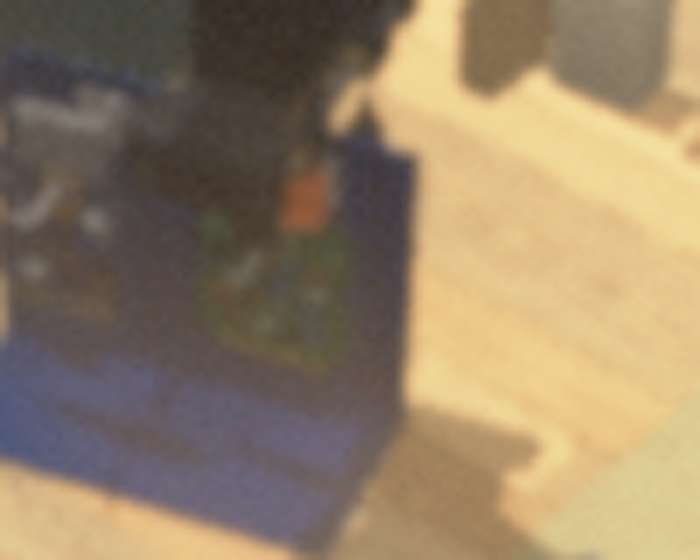

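The fingers straddle the handle, with orange visible at crop (305,200) beside the near finger. Closing now.

```bash
python3 -m handwheel '{"hand":[0.3,0.2,0.1,0.05,0,0,0,0],"translation":[[0,0,0],[0,0,0],[0,0,0],[0,0,0],[0,0,0],[0,0,0],[0,0,0],[0,0,0]],"turn":[[0,0,0],[0,0,0],[0,0,0],[0,0,0],[0,0,0],[0,0,0],[0,0,0],[0,0,0]]}' 35
```

```text
time: 3.17
position: [0.4949, -0.0313, 0.1808]
tool_rot: [0.686, 0.728, 0.0, 0.0]
ft_force: [0.2, 0.0, 2.2]
grip_width: 0.0097
grip_force: 35.0
```

```bash
python3 -m handwheel '{"hand":[0,0,0,0,0,0],"translation":[[0,0,1.5],[0,0,3],[0,0,4.5],[0,0,4.5],[0,0,4.5],[0,0,4.5]],"turn":[[0,0,0],[0,0,0],[0,0,0],[0,0,0],[0,0,0],[0,0,0]]}' 35
```

```text
time: 3.67
position: [0.4943, -0.0312, 0.1849]
tool_rot: [0.686, 0.728, -0.0, -0.0]
ft_force: [-0.2, 0.2, -0.3]
grip_width: 0.0096
grip_force: 35.0
```

```bash
python3 -m handwheel '{"hand":[0,0,0,0,0,0,0,0,0,0],"translation":[[-4,-0.2,0],[-9,-0.5,0],[-14,-0.8,0],[-19,-1.1,0],[-24,-1.4,0],[-29,-1.7,0],[-34,-2,0],[-38,-2.2,0],[-40,-2.4,0],[-40,-2.4,0]],"turn":[[0,0,0],[0,0,0],[0,0,0],[0,0,0],[0,0,0],[0,0,0],[0,0,0],[0,0,0],[0,0,0],[0,0,0]]}'; python3 - <<'E'
from h import *
print(robot.get_obs()['position'],robot.get_obs()['ft_force'])
for n,(a,b,c,e) in (("side",(150,240,270,390)),("top",(140,220,240,340))):
    im,d=camera(n); np.savez(n+"3.npz",im=im,d=d)
    cv2.imwrite(f"pics/{n}3.png",cv2.resize(im[a:b,c:e],None,fx=6,fy=6,interpolation=cv2.INTER_CUBIC)[...,::-1])
E
```

```text
time: 4.5
position: [0.4539, -0.0336, 0.185]
tool_rot: [0.686, 0.728, -0.0, -0.0]
ft_force: [0.1, -0.3, -1.5]
grip_width: 0.0098
grip_force: 35.0
[ 0.45392796 -0.03363594  0.18503458] [ 0.08831363 -0.34668131 -1.47983723]
```

View pics/side3.png

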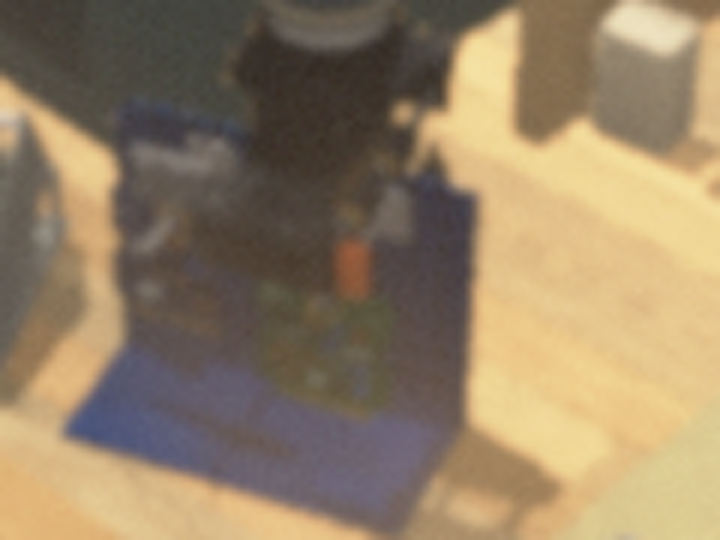

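The card has slid freely to just before the knee, and the force reading is only its weight. Now easing up the 45° slope.

```bash
python3 -m handwheel '{"hand":[0,0,0,0,0,0],"translation":[[-2,-0.1,0],[-3.5,-0.2,1.5],[-5,-0.3,3],[-6.5,-0.4,4.5],[-6.5,-0.4,4.5],[-6.5,-0.4,4.5]],"turn":[[0,0,0],[0,0,0],[0,0,0],[0,0,0],[0,0,0],[0,0,0]]}'; python3 -c "
from h import *
o=robot.get_obs();print(o['ft_force'],o['moment'])"
```

```text
time: 5.1
position: [0.448, -0.0341, 0.1897]
tool_rot: [0.686, 0.728, 0.0, 0.0]
ft_force: [0.1, -0.1, -1.4]
grip_width: 0.0098
grip_force: 35.0
[ 0.08570221 -0.0942738  -1.35104913] [-0.00951031 -0.10822152  0.048069  ]
```

```bash
python3 -m handwheel '{"hand":[0,0,0,0,0,0],"translation":[[-1.5,-0.1,1.5],[-3,-0.2,3],[-4.5,-0.3,4.5],[-6,-0.3,6],[-6,-0.3,6],[-6,-0.3,6]],"turn":[[0,0,0],[0,0,0],[0,0,0],[0,0,0],[0,0,0],[0,0,0]]}'; python3 -c "
from h import *
o=robot.get_obs();print(o['ft_force'],o['moment'])"
```

```text
time: 5.6
position: [0.4418, -0.0343, 0.1956]
tool_rot: [0.686, 0.728, -0.0, -0.0]
ft_force: [-0.0, -0.0, -0.5]
grip_width: 0.0098
grip_force: 35.0
[-0.03718469 -0.04339959 -0.54017696] [ 0.01057285 -0.11735778  0.03680345]
```

```bash
python3 -m handwheel '{"hand":[0,0,0,0,0],"translation":[[-1.5,-0.1,1.5],[-3,-0.2,3.2],[-4,-0.2,4.5],[-4,-0.2,4.5],[-4,-0.2,4.5]],"turn":[[0,0,0],[0,0,0],[0,0,0],[0,0,0],[0,0,0]]}'; python3 -c "
from h import *
o=robot.get_obs();print(o['ft_force'],o['moment'])"
```

```text
time: 6.02
position: [0.438, -0.0346, 0.2001]
tool_rot: [0.686, 0.728, 0.0, 0.0]
ft_force: [-0.3, -0.2, -0.2]
grip_width: 0.0099
grip_force: 35.0
[-0.29924093 -0.22918404 -0.22340354] [-0.01473831 -0.10418759  0.03024532]
```

```bash
python3 -m handwheel '{"hand":[0,0,0,0,0,0,0],"translation":[[-1.5,-0.1,0.7],[-3,-0.2,0.7],[-5,-0.3,0.7],[-7,-0.4,0.7],[-9,-0.5,0.7],[-9,-0.5,0.7],[-9,-0.5,0.7]],"turn":[[0,0,0],[0,0,0],[0,0,0],[0,0,0],[0,0,0],[0,0,0],[0,0,0]]}'; python3 -c "
from h import *
o=robot.get_obs();print(o['ft_force'],o['moment'])"
```

```text
time: 6.6
position: [0.4289, -0.0351, 0.2007]
tool_rot: [0.686, 0.728, 0.0, 0.0]
ft_force: [-0.6, 0.2, -0.7]
grip_width: 0.0095
grip_force: 35.0
[-0.6095832   0.19870309 -0.74374281] [-0.02795169 -0.10249399 -0.02482082]
```

```bash
python3 -m handwheel '{"hand":[0,0,0,0,0,0,0,0],"translation":[[-5,0,0],[-12,0,4],[-18,0,20],[-18,0,50],[-18,0,80],[-18,5,105],[-18,20,125],[-18,35,125]],"turn":[[0,0,0],[0,0,0],[0,0,0],[0,0,0],[0,0,0],[0,0,0],[0,0,0],[0,0,0]]}'; python3 - <<'E'
from h import *
from scipy.spatial.transform import Rotation as R
o=robot.get_obs(); A=R.from_quat(o['tool_rot']); print(o['position'],o['q'],o['ft_force'])
ps=np.radians(14); zs=np.array([-.5*np.cos(ps),-.5*np.sin(ps),np.sqrt(.75)]); ry=np.array([-np.sin(ps),np.cos(ps),0])
for s in(1,-1):
    B=R.from_matrix(np.column_stack([np.cross(s*ry,-zs),s*ry,-zs])); v=(B*A.inv()).as_rotvec(); print(s,v.round(4),np.degrees(np.linalg.norm(v)))
P=np.array([.472,.245,.1256]); g=113
for f in(125,105,85): print(f,P+(f+g-85)/1e3*zs)
E
```

```text
time: 7.27
position: [0.4127, -0.0005, 0.3299]
tool_rot: [0.686, 0.727, 0.002, 0.004]
ft_force: [-0.1, -0.9, -0.5]
grip_width: 0.0096
grip_force: 35.0
[ 0.41272956 -0.00054667  0.32990509] [-2.73588335e-01  1.13321560e-01  1.80923390e+00 -4.38202094e-05
  1.20984221e+00 -3.31195345e-01] [-0.08998125 -0.92721537 -0.45027127]
1 [-0.3589 -0.4714  1.7109] 103.73647490803839
-1 [ 0.4646 -0.3305 -1.3475] 83.83283072488153
125 [0.39777238 0.22649297 0.25810189]
105 [0.40747533 0.22891219 0.24078138]
85 [0.41717829 0.23133141 0.22346087]
```

```bash
python3 -m handwheel '{"hand":[0,0,0,0,0,0,0,0,0,0,0,0],"translation":[[-2,15,5],[-4,35,10],[-6,55,10],[-8,75,10],[-10,95,10],[-12,115,10],[-15,135,10],[-15,155,5],[-15,175,0],[-15,195,-10],[-15,212,-20],[-15,227,-30]],"turn":[[0.037,-0.026,-0.108],[0.074,-0.053,-0.216],[0.112,-0.079,-0.323],[0.149,-0.106,-0.431],[0.186,-0.132,-0.539],[0.223,-0.159,-0.647],[0.26,-0.185,-0.755],[0.297,-0.212,-0.863],[0.335,-0.238,-0.97],[0.372,-0.264,-1.078],[0.409,-0.291,-1.186],[0.446,-0.317,-1.294]]}'; cat > t.py <<'E'
from h import *
from scipy.spatial.transform import Rotation as R
import sys
o=robot.get_obs(); A=R.from_quat(o['tool_rot'])
ps=np.radians(14); zs=np.array([-.5*np.cos(ps),-.5*np.sin(ps),np.sqrt(.75)]); ry=np.array([-np.sin(ps),np.cos(ps),0]); xw=np.cross(ry,zs)
B=R.from_matrix(np.column_stack([np.cross(-ry,-zs),-ry,-zs])); print("turn",(B*A.inv()).as_rotvec().round(4))
P=np.array([.472,.245,.1256]); g=.113; d=o['position']-P
print(o['position'].round(4),"q",o['q'].round(3),"F slot x,y,z",[round(float(o['ft_force']@k),1) for k in(xw,ry,zs)])
print("foot s",((d@zs)+.085-g).round(4),"off width",(d@xw).round(4),"off thick",(d@ry).round(4))
for f in map(float,sys.argv[1:]): print(f,"shift mm",((P+(f/1e3+g-.085)*zs-o['position'])*1e3).round(1))
E
python3 t.py 125 105
```

```text
time: 8.27
position: [0.3944, 0.2203, 0.2989]
tool_rot: [0.955, 0.173, 0.24, -0.032]
ft_force: [-0.2, -0.4, -1.2]
grip_width: 0.0094
grip_force: 35.0
turn [ 0.0313 -0.0275 -0.1073]
[0.3944 0.2203 0.2989] q [0.239 0.06  2.088 0.069 0.507 1.4  ] F slot x,y,z [-0.8, -0.3, -0.9]
foot s 0.1627 off width 0.0163 off thick -0.0052
125.0 shift mm [  3.4   6.1 -40.8]
105.0 shift mm [ 13.1   8.6 -58.1]
```

```bash
python3 -m handwheel '{"hand":[0,0,0,0,0,0],"translation":[[1,2,-5],[2,4,-18],[3,6,-32],[3.4,6.1,-41],[3.4,6.1,-41],[3.4,6.1,-41]],"turn":[[0.016,-0.014,-0.055],[0.031,-0.0275,-0.107],[0.031,-0.0275,-0.107],[0.031,-0.0275,-0.107],[0.031,-0.0275,-0.107],[0.031,-0.0275,-0.107]]}'; python3 t.py 105 95; python3 - <<'E'
from h import *
ims=[]
for n,(a,b,c,e) in (("side",(130,225,215,315)),("top",(120,215,160,260))):
    im,d=camera(n); np.savez(n+"4.npz",im=im,d=d)
    ims.append(cv2.resize(im[a:b,c:e],None,fx=4,fy=4,interpolation=cv2.INTER_CUBIC))
cv2.imwrite("pics/both4.png",np.hstack(ims)[...,::-1])
E
```

```text
time: 8.77
position: [0.3988, 0.2255, 0.258]
tool_rot: [0.959, 0.12, 0.256, -0.031]
ft_force: [-0.3, -0.7, -1.1]
grip_width: 0.0104
grip_force: 35.0
turn [ 0.0029 -0.0019 -0.0035]
[0.3988 0.2255 0.258 ] q [ 0.282  0.156  2.156 -0.063  0.31   1.66 ] F slot x,y,z [-0.9, -0.6, -0.7]
foot s 0.1245 off width 0.0006 off thick -0.0012
105.0 shift mm [  8.7   3.4 -17.2]
95.0 shift mm [ 13.5   4.6 -25.9]
```

View pics/both4.png

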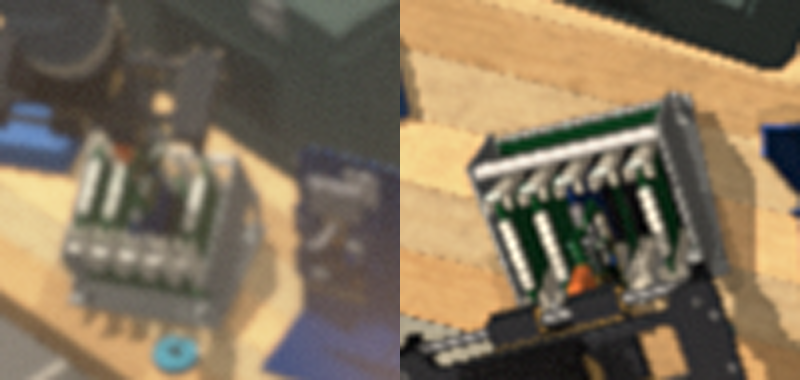

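The card hovers over the rack, at about (590,235) in the right-hand (top) panel. Using depth, I'll check how it lines up with the slot plane and with the neighbours.

```bash
python3 - <<'E'
from h import *
ps=np.radians(14); zs=np.array([-.5*np.cos(ps),-.5*np.sin(ps),np.sqrt(.75)]); ry=np.array([-np.sin(ps),np.cos(ps),0]); xw=np.cross(ry,zs)
P=np.array([.472,.245,.1256])
for n in("top","side"):
    z=np.load(n+"4.npz"); w=pts(n,z["d"]); hsv=cv2.cvtColor(z["im"],cv2.COLOR_RGB2HSV)
    q=np.stack([(w-P)@k for k in(xw,ry,zs)],-1)*1e3   # slot coords, z rel. to 85
    m=(np.abs(q[...,0])<48)&(np.abs(q[...,1])<14)&(q[...,2]>45)&(q[...,2]<112)
    p=q[m]; print(n,"card",len(p),"thick med",np.median(p[:,1]).round(1),np.percentile(p[:,1],[10,90]).round(1),"width",np.percentile(p[:,0],[1,99]).round(1),"low z",np.percentile(p[:,2],1).round(1))
    for lo,hi in((45,65),(65,85),(85,112)):
        s=p[(p[:,2]>lo)&(p[:,2]<hi)]; 
        if len(s): print("  z",lo,hi,len(s),np.median(s[:,1]).round(1),s[:,0].min().round(1),s[:,0].max().round(1))
    # neighbours' edges by bright px near z=0
    for k,y0 in((2,50),(3,25),(5,-25)):
        e=(np.abs(q[...,0])<40)&(np.abs(q[...,1]-y0)<8)&(np.abs(q[...,2])<6)&(hsv[...,1]<110)&(hsv[...,2]>140)
        s=q[e]; 
        if len(s)>4: print("  n",k,len(s),np.median(s,0).round(1),s[:,0].min().round(1),s[:,0].max().round(1))
E
```

```text
top card 127 thick med -2.7 [-4.7 -1.7] width [-34.9  41.5] low z 45.6
  z 45 65 42 -2.6 -38.1 41.5
  z 65 85 35 -3.0 -6.6 41.5
  z 85 112 50 -3.1 -4.4 41.4
  n 2 53 [ 0.2 48.8 -0.7] -39.5 39.3
  n 3 7 [35.3 27.8 -1.4] 18.2 39.8
  n 5 42 [  7.8 -26.4   0. ] -23.6 39.6
side card 91 thick med -1.5 [-4.8  0.2] width [-41.1  37.2] low z 45.5
  z 45 65 38 -0.9 -41.5 40.5
  z 65 85 32 -1.5 -40.9 30.9
  z 85 112 21 -4.7 -41.0 30.2
  n 2 16 [-2.8 47.5  2.1] -24.4 24.1
  n 5 28 [ 13.4 -24.7   0.5] -18.4 39.8
```

The card sits within about 1 mm of the slot plane, and the neighbours' edges confirm the width centring. Descending along the slot axis to the mouth.

```bash
python3 -m handwheel '{"hand":[0,0,0,0,0,0,0],"translation":[[4.9,1.2,-8.7],[9.7,2.4,-17.3],[14.6,3.6,-26],[19.4,4.8,-34.6],[21.8,5.4,-39],[21.8,5.4,-39],[21.8,5.4,-39]],"turn":[[0,0,0],[0,0,0],[0,0,0],[0,0,0],[0,0,0],[0,0,0],[0,0,0]]}'; python3 t.py 65
```

```text
time: 9.45
position: [0.4217, 0.2312, 0.2198]
tool_rot: [0.959, 0.12, 0.257, -0.031]
ft_force: [0.4, 0.2, -0.9]
grip_width: 0.01
grip_force: 35.0
turn [ 0.0021  0.0005 -0.0032]
[0.4217 0.2312 0.2198] q [ 0.279  0.274  2.163 -0.099  0.182  1.694] F slot x,y,z [-0.1, 0.1, -1.0]
foot s 0.0797 off width 0.0019 off thick -0.0012
65.0 shift mm [  5.2   2.6 -13.6]
```

```bash
python3 -m handwheel '{"hand":[0,0,0,0,0,0,0],"translation":[[0.6,0.2,-2.2],[2,0.5,-4.8],[3.5,0.9,-7.4],[5,1.3,-10.9],[5,1.3,-10.9],[5,1.3,-10.9],[5,1.3,-10.9]],"turn":[[0,0,0],[0,0,0],[0,0,0],[0,0,0],[0,0,0],[0,0,0],[0,0,0]]}'; python3 t.py 65
```

```text
time: 10.03
position: [0.426, 0.2324, 0.208]
tool_rot: [0.959, 0.12, 0.256, -0.031]
ft_force: [-0.6, -0.5, -2.2]
grip_width: 0.0097
grip_force: 35.0
turn [ 0.0027 -0.0017 -0.0034]
[0.426  0.2324 0.208 ] q [ 0.279  0.308  2.166 -0.12   0.148  1.716] F slot x,y,z [-1.7, -0.3, -1.6]
foot s 0.0672 off width -0.0001 off thick -0.0011
65.0 shift mm [ 0.9  1.3 -1.8]
```

Entered without contact. Continuing to s≈52, just before the latch.

```bash
python3 -m handwheel '{"hand":[0,0,0,0,0,0,0],"translation":[[1.5,0.4,-2.6],[2.9,0.7,-5.2],[4.4,1.1,-7.8],[5.8,1.5,-10.4],[7.3,1.8,-13],[7.3,1.8,-13],[7.3,1.8,-13]],"turn":[[0,0,0],[0,0,0],[0,0,0],[0,0,0],[0,0,0],[0,0,0],[0,0,0]]}'; python3 t.py 45
```

```text
time: 10.62
position: [0.4335, 0.2342, 0.1948]
tool_rot: [0.959, 0.12, 0.256, -0.031]
ft_force: [-1.6, -0.0, -4.9]
grip_width: 0.0104
grip_force: 35.0
turn [ 0.0028 -0.0018 -0.0034]
[0.4335 0.2342 0.1948] q [ 0.278  0.348  2.165 -0.158  0.11   1.754] F slot x,y,z [-3.8, 0.3, -3.4]
foot s 0.0519 off width -0.0 off thick -0.0011
45.0 shift mm [ 3.1  1.9 -6. ]
```

```bash
python3 -m handwheel '{"hand":[0,0,0,0,0,0],"translation":[[-0.7,-0.2,-0.4],[0.7,0.2,-3],[2.2,0.6,-5.6],[3.7,1,-8.2],[3.7,1,-8.2],[3.7,1,-8.2]],"turn":[[0,0,0],[0,0,0],[0,0,0],[0,0,0],[0,0,0],[0,0,0]]}'; python3 t.py 35
```

```text
time: 11.12
position: [0.4372, 0.2353, 0.1871]
tool_rot: [0.959, 0.12, 0.257, -0.031]
ft_force: [-3.3, -0.5, -0.5]
grip_width: 0.0099
grip_force: 35.0
turn [ 0.0023 -0.0004 -0.0036]
[0.4372 0.2353 0.1871] q [ 0.278  0.371  2.165 -0.203  0.085  1.798] F slot x,y,z [-3.1, 0.3, 1.2]
foot s 0.0433 off width -0.0005 off thick -0.0009
35.0 shift mm [ 4.2  2.  -6.9]
```

The pose is heading for the wrist singularity: q5 is near 0 and shrinking. I'll go a little deeper so the latch holds the card, then regrip with the tool less tilted about the card's thickness axis and press home from there.

```bash
python3 -m handwheel '{"hand":[0,0,0,0,0,0,0],"translation":[[1.5,0.4,-2.6],[2.9,0.7,-5.2],[4.4,1.1,-7.8],[5.3,1.3,-9.5],[5.3,1.3,-9.5],[5.3,1.3,-9.5],[5.3,1.3,-9.5]],"turn":[[0,0,0],[0,0,0],[0,0,0],[0,0,0],[0,0,0],[0,0,0],[0,0,0]]}'; python3 t.py 35
```

```text
time: 11.7
position: [0.4423, 0.2367, 0.1778]
tool_rot: [0.959, 0.12, 0.257, -0.031]
ft_force: [-5.4, -1.1, 0.5]
grip_width: 0.0097
grip_force: 35.0
turn [ 0.0022 -0.     -0.0038]
[0.4423 0.2367 0.1778] q [ 0.278  0.398  2.163 -0.285  0.06   1.88 ] F slot x,y,z [-4.5, 0.3, 3.2]
foot s 0.0326 off width -0.0006 off thick -0.0009
35.0 shift mm [-0.9  0.7  2.3]
```

```bash
python3 -m handwheel '{"hand":[0.2,0.25,0.3,0.3,0.3,0.3,0.3,0.3,0.3,0.3],"translation":[[0,0,0],[0,0,0],[0,0,0],[0,0,0],[-1,-0.2,1.7],[-1,-0.2,1.7],[-1,-0.2,1.7],[-1,-0.2,1.7],[-1,-0.2,1.7],[-1,-0.2,1.7]],"turn":[[0,0,0],[0,0,0],[0,0,0],[0,0,0],[-0.018,0.073,0],[-0.037,0.146,0],[-0.055,0.218,0],[-0.073,0.291,0],[-0.073,0.291,0],[-0.073,0.291,0]]}'; python3 t.py; python3 - <<'E'
from h import *
ps=np.radians(14); zs=np.array([-.5*np.cos(ps),-.5*np.sin(ps),np.sqrt(.75)]); ry=np.array([-np.sin(ps),np.cos(ps),0]); xw=np.cross(ry,zs)
P=np.array([.472,.245,.1256])
for n in("side","top"):
    im,d=camera(n); hsv=cv2.cvtColor(im,cv2.COLOR_RGB2HSV); w=pts(n,d)
    o=(hsv[...,0]<15)&(hsv[...,1]>120)&(hsv[...,2]>90); q=np.stack([(w-P)@k for k in(xw,ry,zs)],-1)*1e3
    o&=(np.abs(q[...,1])<12)&(np.abs(q[...,0])<40); p=q[o]; print(n,len(p),p[:,2].min()+85 if len(p) else 0,p[:,2].max()+85 if len(p) else 0, p[:,0].min(),p[:,0].max())
im,d=camera("side"); cv2.imwrite("pics/side5.png",cv2.resize(im[130:225,215:315],None,fx=6,fy=6,interpolation=cv2.INTER_CUBIC)[...,::-1])
E
```

```text
time: 12.53
position: [0.4434, 0.2367, 0.1799]
tool_rot: [0.986, 0.123, 0.113, -0.013]
ft_force: [0.0, -0.8, 0.3]
grip_width: 0.0264
grip_force: 0.0
turn [ 0.0736 -0.287  -0.0034]
[0.4434 0.2367 0.1799] q [ 0.272  0.399  1.953 -0.013  0.562  1.604] F slot x,y,z [-0.0, -0.8, 0.3]
foot s 0.0339 off width 0.0014 off thick -0.0011
side 47 112.52564578500613 164.49796818612091 -26.793268681978546 5.497082837414865Traceback (most recent call last):
  File "<stdin>", line 7, in <module>
    return umr_minimum(a, axis, None, out, keepdims, initial, where)
ValueError: zero-size array to reduction operation minimum which has no identity
```

The handle is still at s ≈ 120–160, so the card is held at depth. Regripping.

```bash
python3 -m handwheel '{"hand":[0.15,0.1,0,0,0,0,0,0,0,0],"translation":[[0,0,0],[0,0,0],[0,0,0],[0,0,0],[0,0,0],[0,0,0],[1.5,0.4,-2.6],[2.9,0.7,-5.2],[4.4,1.1,-7.8],[4.4,1.1,-7.8]],"turn":[[0,0,0],[0,0,0],[0,0,0],[0,0,0],[0,0,0],[0,0,0],[0,0,0],[0,0,0],[0,0,0],[0,0,0]]}' 45; python3 t.py
```

```text
time: 13.47
position: [0.4456, 0.2374, 0.1714]
tool_rot: [0.986, 0.123, 0.11, -0.013]
ft_force: [-2.0, -0.4, 0.9]
grip_width: 0.0098
grip_force: 45.0
turn [ 0.075  -0.2924 -0.0038]
[0.4456 0.2374 0.1714] q [ 0.272  0.419  1.952 -0.013  0.549  1.604] F slot x,y,z [-1.4, 0.1, 1.8]
foot s 0.0254 off width -0.0009 off thick -0.0009
```

```bash
python3 -m handwheel '{"hand":[0,0,0,0,0,0,0],"translation":[[1.5,0.4,-2.6],[2.9,0.7,-5.2],[4.4,1.1,-7.8],[5.8,1.5,-10.4],[7.3,1.8,-13],[7.3,1.8,-13],[7.3,1.8,-13]],"turn":[[0,0,0],[0,0,0],[0,0,0],[0,0,0],[0,0,0],[0,0,0],[0,0,0]]}'; python3 t.py
```

```text
time: 14.05
position: [0.453, 0.2392, 0.1583]
tool_rot: [0.986, 0.123, 0.11, -0.013]
ft_force: [-1.7, -0.9, -1.1]
grip_width: 0.0096
grip_force: 45.0
turn [ 0.075  -0.2923 -0.0038]
[0.453  0.2392 0.1583] q [ 0.271  0.451  1.947 -0.013  0.522  1.604] F slot x,y,z [-2.1, -0.4, -0.0]
foot s 0.0102 off width -0.0008 off thick -0.001
```

```bash
python3 -m handwheel '{"hand":[0,0,0,0,0,0],"translation":[[1,0.25,-1.7],[1.9,0.5,-3.5],[2.9,0.7,-5.2],[3.4,0.85,-6.1],[3.4,0.85,-6.1],[3.4,0.85,-6.1]],"turn":[[0,0,0],[0,0,0],[0,0,0],[0,0,0],[0,0,0],[0,0,0]]}'; python3 t.py
```

```text
time: 14.55
position: [0.4563, 0.2401, 0.1525]
tool_rot: [0.986, 0.123, 0.11, -0.013]
ft_force: [-4.0, -0.5, 5.0]
grip_width: 0.0097
grip_force: 45.0
turn [ 0.075  -0.2923 -0.0038]
[0.4563 0.2401 0.1525] q [ 0.271  0.466  1.944 -0.013  0.51   1.604] F slot x,y,z [-1.0, 0.5, 6.3]
foot s 0.0035 off width -0.0008 off thick -0.001
```

```bash
python3 -m handwheel '{"hand":[0,0,0,0,0],"translation":[[0.5,0.1,-0.9],[1,0.2,-1.7],[1,0.2,-1.7],[1,0.2,-1.7],[1,0.2,-1.7]],"turn":[[0,0,0],[0,0,0],[0,0,0],[0,0,0],[0,0,0]]}'; python3 t.py
```

```text
time: 14.97
position: [0.4562, 0.2401, 0.1523]
tool_rot: [0.986, 0.123, 0.11, -0.013]
ft_force: [-11.5, -3.6, 19.9]
grip_width: 0.0093
grip_force: 45.0
turn [ 0.0752 -0.2926 -0.0041]
[0.4562 0.2401 0.1523] q [ 0.271  0.466  1.944 -0.013  0.51   1.604] F slot x,y,z [-0.5, -0.7, 23.2]
foot s 0.0034 off width -0.001 off thick -0.0009
```

Hard stop at 23 N, with the TCP height implying g ≈ 115.5 mm, which is what I expect when seated. A gentle pull will tell whether the latch has caught.

```bash
python3 -m handwheel '{"hand":[0,0,0,0,0,0],"translation":[[-0.5,-0.1,0.9],[-1,-0.2,1.7],[-1.5,-0.4,2.6],[-1.9,-0.5,3.4],[-1.9,-0.5,3.4],[-1.9,-0.5,3.4]],"turn":[[0,0,0],[0,0,0],[0,0,0],[0,0,0],[0,0,0],[0,0,0]]}'; python3 t.py
```

```text
time: 15.47
position: [0.4558, 0.2399, 0.1537]
tool_rot: [0.986, 0.123, 0.11, -0.013]
ft_force: [-1.2, -1.0, -3.6]
grip_width: 0.0097
grip_force: 45.0
turn [ 0.0749 -0.2923 -0.0037]
[0.4558 0.2399 0.1537] q [ 0.271  0.463  1.944 -0.013  0.513  1.604] F slot x,y,z [-3.0, -0.7, -2.5]
foot s 0.0049 off width -0.0007 off thick -0.0011
```

```bash
python3 -m handwheel '{"hand":[0,0,0,0,0],"translation":[[-0.5,-0.1,0.9],[-0.7,-0.2,1.3],[-0.7,-0.2,1.3],[-0.7,-0.2,1.3],[-0.7,-0.2,1.3]],"turn":[[0,0,0],[0,0,0],[0,0,0],[0,0,0],[0,0,0]]}'; python3 t.py
```

```text
time: 15.88
position: [0.4551, 0.2396, 0.1548]
tool_rot: [0.986, 0.123, 0.11, -0.013]
ft_force: [3.7, 1.1, -18.5]
grip_width: 0.0096
grip_force: 45.0
turn [ 0.0749 -0.2924 -0.0036]
[0.4551 0.2396 0.1548] q [ 0.271  0.46   1.945 -0.013  0.515  1.604] F slot x,y,z [-5.9, 0.2, -17.9]
foot s 0.0061 off width -0.0007 off thick -0.0011
```

The pull is resisted at 18 N, so the latch is in. Pressing back to the seat (foot reading 0.0034) and then releasing.

```bash
python3 -m handwheel '{"hand":[0,0,0,0,0,0],"translation":[[0.7,0.2,-1.3],[1.2,0.3,-2.1],[1.7,0.4,-3],[2,0.5,-3.5],[2,0.5,-3.5],[2,0.5,-3.5]],"turn":[[0,0,0],[0,0,0],[0,0,0],[0,0,0],[0,0,0],[0,0,0]]}'; python3 t.py
```

```text
time: 16.38
position: [0.4563, 0.24, 0.1526]
tool_rot: [0.986, 0.123, 0.11, -0.013]
ft_force: [-5.5, -1.4, -0.1]
grip_width: 0.0097
grip_force: 45.0
turn [ 0.075  -0.2921 -0.0039]
[0.4563 0.24   0.1526] q [ 0.271  0.465  1.944 -0.013  0.51   1.604] F slot x,y,z [-4.9, -0.1, 2.7]
foot s 0.0036 off width -0.0007 off thick -0.001
```

```bash
python3 -m handwheel '{"hand":[0.15,0.25,0.3,0.3,0.3,0.3,0.3,0.3,0.3,0.3,0.3,0.3],"translation":[[0,0,0],[0,0,0],[0,0,0],[0,0,0],[-2,-0.5,9],[-5,-1,20],[-10,-2,42],[-16,-4,70],[-22,-5,100],[-30,-7,130],[-40,-15,140],[-40,-15,140]],"turn":[[0,0,0],[0,0,0],[0,0,0],[0,0,0],[0,0,0],[0,0,0],[0,0,0],[0,0,0],[0,0,0],[0,0,0],[0,0,0],[0,0,0]]}'; python3 - <<'E'
from h import *
ims=[]
for n,(a,b,c,e) in (("side",(130,225,215,325)),("top",(120,215,160,345))):
    im,d=camera(n); ims.append(cv2.resize(im[a:b,c:e],None,fx=2.7,fy=2.7,interpolation=cv2.INTER_CUBIC))
    hsv=cv2.cvtColor(im,cv2.COLOR_RGB2HSV); w=pts(n,d)
    ps=np.radians(14); zs=np.array([-.5*np.cos(ps),-.5*np.sin(ps),np.sqrt(.75)])
    o=(hsv[...,0]<15)&(hsv[...,1]>130)&(hsv[...,2]>100)&(np.abs(w[...,1]-.24)<.04)&(w[...,2]>.1)
    q=(w[o]-[.472,.245,.1256])@zs*1e3+85; print(n,o.sum(),np.percentile(q,[5,50,97]) if o.any() else "")
cv2.imwrite("pics/both6.png",np.hstack(ims)[...,::-1])
print(robot.get_obs()['position'],robot.get_obs()['ft_force'])
E
```

```text
time: 17.38
position: [0.4173, 0.2252, 0.2958]
tool_rot: [0.986, 0.123, 0.114, -0.013]
ft_force: [0.3, -0.4, -0.4]
grip_width: 0.026
grip_force: 0.0
side 65 [ 96.98363695 121.58110165 131.99283524]
top 2 [ 97.67474842 100.34939923 103.14292341]
[0.41729983 0.2252279  0.29282345] [-0.1054002  -0.05467124 -0.21461122]
```

View pics/both6.png

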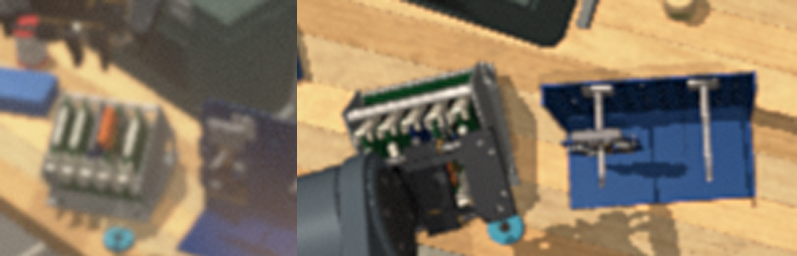

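The card is seated in the free slot, with its orange handle at (106,128) in the left panel, about 97–130 mm above the seat. The other card still hangs, the wick is in place and the gripper is clear.

```bash
python3 -c "
from h import *
print(hand_in())"
```

```text
the job is handed in; nothing more can be done
None
```

The green test card is off its hook and seated in the free slot; the latch held against an 18 N pull. I then pressed the card home, released it and handed the job in at about 17.5 s of the 51 s allowed; the last pictures show the other hanging card and the wick undisturbed.

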